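# Pump the storage canister until its vacuum pin is out

## Robot

A 6-joint arm with a two-finger parallel gripper is mounted at the origin on a cart in front of the work surface, level with it; the furniture and walls round the work are solid. World frame = base frame: x ahead of the robot, y to its left, z up, the work surface at z = 0. Lengths are in m, angles in rad, forces in N, time in s.
With the tool pointing down it reaches from about 0.375 to 0.9 m from the base axis. Payload 3.1 kg.
Tool frame: the origin (TCP) lies where the fingers leave the gripper's body, on its centre line; the fingertips stand 73 mm ahead of it and the grasp point (between the pads) lies 54 mm ahead of it; z points along the fingers, y is the line along which they close (so a half turn about z gives the same grasp; the last joint's range is limited). The gripper opens to 85 mm and grips with 20 to 120 N. Pads are 22 mm wide; open, the fingers measure 114 mm over their backs; the gripper's body (76 mm by 85 mm) begins 54 mm behind the grasp point. The pads swing forward as they close: fully open they stand 13 mm farther back than shut.
Start: joints at [0.966, 0.527, 1.433, -0, 1.181, -0.178], TCP at [0.259, 0.569, 0.304] pointing down, gripper open.
Joint ranges: [-3.08, 3.08], [-0.75, 2.2], [0.22, 2.44], [-1.43, 4.57], [0, 2.65], [-2.85, 2.85]. Speed limits (rad/s): [2.79, 2.79, 3.14, 3.14, 3.14, 3.14].

## Interface

Orientations are given as a unit quaternion [x, y, z, w].
In Python, from station import manip gives the robot as it stands.
- The arm moves only by the shell command python3 -m crank 'ROWS' [FORCE]. ROWS is JSON, a list of rows, each an object with "dp": the shift along the tool's x, y, z normalised to -1 to 1, where 1 is 50 cm, a list of three; "delta_rot": the turn, a rotation vector about the tool's x, y, z normalised to -1 to 1, where 1 is 2 pi rad, a list of three; "fingers": the opening, from -1 (shut) to 1 (fully open). A call has 1 to 12 rows; each row shifts and turns the commanded pose from where the row before left it, along the tool's axes as they then stand; what a row does not reach is not made up. A row lasts 1/12 s, in which the tool goes at most 41.7 mm and 7.16 degrees, less where a joint would pass 70% of its speed; a pose out of reach is approached as far as the arm can. A call with a number of a shift or a turn outside -1 to 1 is refused whole. A call with a gripper value outside its range is refused whole. The fingers move at their own pace and stop on an object; FORCE is the grip in N (left out, the last holds). Time passes only in rows, so rows that do not move let the fingers close. It gives the time, the measured TCP pose, the force, the opening and the grip force at its end, in the units of the state.
- manip.sense(): the state, without advancing time (a new reading comes with each control period).
- manip.snapshot(name): name is "scene" or "top" or "wrist"; returns (picture, depth): 420x560x3 uint8, red, green, blue; 420x560 float32, m along the optical axis (not along the pixel's ray), 0 where there is no reading.
- manip.camera_model(name): a dict with "fx", "fy", "cx", "cy" (pixels), "k1" (the pictures are not rectified: a ray, as slopes to the right and down, at radius r is drawn at 1 + k1 r^2 times it, then the intrinsics apply), "origin" and "attitude" of the camera in the world. Camera axes: x right, y up, looking along -z (the intrinsics and any distortion apply to the point x, -y, -z); pixel columns grow to the right and rows downward; lengths in m; the calibration is good to about 2 mm. A picture is of the moment at which its call begins: read the wrist's pose just before it. camera_model takes no time and is no camera call; for the wrist camera it gives the pose at the moment of the call.
- manip.sign_off(): hands the job in; it is judged then, once.
The state is a dict: "t": time; "q": joint angles; "qd": joint speeds; "tau": joint torques, N m; "tcp_pos": TCP position; "tool_rot": TCP orientation; "force": force on the tool from outside, world axes, zero at the start; "ft_torque": the same for the moment, N m; "finger_gap": opening from 0.0 (shut) to 1.0 (fully open); "gripper_force": force on a finger pad.
Only numpy, scipy, OpenCV 4.12 (cv2) and the standard library are available. Lean on these libraries where they do the work, as an engineer would, in place of code of your own. Each camera call takes 0.05 s, during which the arm holds its last target. There are 200 camera calls.

## Task

Two alike storage canisters with a hand pump in the lid stand on the worktop; one is already evacuated and its round indicator pin stands well up out of the lid. Pump the other canister by pressing its knob all the way down with the fingertips and letting it spring back up, again and again, until its own pin has popped fully out, then take the hand away. Press the knob on its top only, do not pinch it by its side or lift a canister, do not touch its pin, leave the evacuated canister alone, and leave everything standing where it stands.

Things in the scene. Friction and masses are not known exactly. Their poses are not given: they have to be found in the camera images.
- canister: the canister to be pumped, loose, about 0.95 kg: aluminium drum 120 mm in diameter with a white lid 126 mm in diameter whose flat top is 115 mm above the worktop; origin at the centre of its underside, z up. In the middle of the lid is the pump knob; the indicator pin is 45 mm from the middle, on the canister's own -x side. At the start this pin is sunk or stands at most 6 mm out of the lid
- canister_knob_top (a point): middle of the flat top of the pump knob of the canister to be pumped; the knob is a grey disc 48 mm in diameter (flat top 36 mm across) and 12 mm thick on a stem; at rest its top is 36 mm above the lid (151 mm above the worktop); it moves straight down with the plunger
- canister_plunger (a joint): travel of that knob in m: 0 at rest (up), 0.022 pressed all the way down; a spring pushes back with 4 N at the top and 11 N at the bottom (about 1.5 N more while the pin is driven), and lifts the knob again within 0.5 s when it is let go
- pin (a joint): how far the pin of the canister to be pumped stands out of the lid, in m: 0 sunk, 0.0195 fully out. A ratchet lifts it to the next notch, 4 mm higher, with each full stroke (knob to the bottom, then fully back up), and it stays there to within 0.5 mm. Short strokes lift it less: stopping 4 mm above the bottom leaves it 2 mm short of fully out. It takes four or five full strokes; further strokes do no harm
- pin_top (a point): top of that pin, a dark steel rod 14 mm in diameter
- canister_knob_side: rim of that knob: its side face, 48 mm in diameter; the body's origin is the middle of the knob's top
- pin_rod: the same pin as a body; its origin is the middle of its top, less the 1 mm cap
- sealed_canister: the canister already evacuated, same shape and size as the other, about 0.85 kg; origin at the centre of its underside. To be left alone
- sealed_pin_top (a point): top of the evacuated canister's pin, which stands 21 mm out of the lid
- sealed_canister_plunger (a joint): travel of the evacuated canister's pump knob in m: 0 up (at rest), 0.022 down
- spice_1: bystander: glass spice jar with a red cap, 45 mm in diameter, 106 mm high, origin at the centre of its underside
- pepper_shaker: bystander: pepper shaker with a grey cap, 44 mm in diameter, 90 mm high, origin at the centre of its underside
- jam_jar: bystander: jam jar with a yellow lid, 66 mm in diameter, 100 mm high, origin at the centre of its underside
- tumbler: bystander: drinking glass, 81 mm in diameter, 93 mm high, origin at the centre of its underside
- salt_pot: bystander: clay pot with a wooden lid, 77 mm in diameter, 100 mm high, origin at the centre of its underside
- tin_small: bystander: small food tin, 57 mm in diameter, 72 mm high, origin at the centre of its underside
- spice_3: bystander: glass spice jar with a red cap, 45 mm in diameter, 106 mm high, origin at the centre of its underside
Mind the look-alikes: they are no part of the job. What is shaped like the canister but pink or turquoise is not meant.

How it is judged:
By the outcome, as a careful person would: the job done as asked, in the order asked, and still so for the second after the job is handed in, with the robot touching nothing.
It also fails if it takes over 56 s, if anything falls off the work surface, if the arm or the gripper's body presses on something with over 40 N, if the wrist force passes 120 N, or if a joint passes its speed limit or range.

## Working session

There is one attempt and no reset: what is moved stays moved. The work goes in short steps, Python scripts to look and compute and a shell command to move; the robot and the scene stay as the last step left them, time stands still between calls to the robot, and variables do not carry over. Pictures are saved under pics/ and viewed, at most 10 in all, crops included, and the job is handed in when it is done.

```bash
mkdir -p pics
cat > h.py <<'E'
import numpy as np,cv2
from station import manip
from scipy.spatial.transform import Rotation as R
def att(m):
    a=np.array(m["attitude"],float)
    return a if a.shape==(3,3) else R.from_quat(a).as_matrix()
def rays(m,uv):
    K=np.array([[m["fx"],0,m["cx"]],[0,m["fy"],m["cy"]],[0,0,1.]])
    uv=np.atleast_2d(np.array(uv,float))
    d=(uv-[m["cx"],m["cy"]])/[m["fx"],m["fy"]]
    s=d.copy()
    for _ in range(20): s=d/(1+m["k1"]*(s**2).sum(1,keepdims=True))
    return np.c_[s[:,0],-s[:,1],-np.ones(len(s))]@att(m).T
def plane(m,uv,z):
    r=rays(m,uv);o=np.array(m["origin"]);return o+r*((z-o[2])/r[:,2:])
def depthpt(m,uv,dep):
    r=rays(m,uv);return np.array(m["origin"])+r*np.reshape(dep,(-1,1))
def cloud(m,D):
    h,w=D.shape;u,v=np.meshgrid(np.arange(w),np.arange(h))
    return depthpt(m,np.c_[u.ravel(),v.ravel()],D.ravel()).reshape(h,w,3)
def save(n,p): cv2.imwrite(f"pics/{n}.png",p[:,:,::-1])
E
python3 - <<'E'
from h import *
for n in("scene","top"):
    m=manip.camera_model(n);p,d=manip.snapshot(n);save(n,p);np.savez(n,p=p,d=d);print(n,m)
s=manip.sense();print({k:np.round(v,3) for k,v in s.items()})
E
```

```text
scene {'fx': 473.31153916590443, 'fy': 473.31153916590443, 'cx': 284.64359237418137, 'cy': 212.47769989445337, 'k1': -0.1572864147341235, 'origin': array([-0.82341675, -0.54211019,  1.22124899]), 'attitude': array([ 0.38819603, -0.23959478, -0.48402978,  0.74673513])}
top {'fx': 532.3055682404621, 'fy': 532.3055682404621, 'cx': 280.81520142120684, 'cy': 207.32601308957214, 'k1': 0.027828158153666765, 'origin': array([-0.52606201, -0.19088194,  1.64537164]), 'attitude': array([ 0.24894765, -0.18565223, -0.58468489,  0.74946774])}
{'t': np.float64(0.1), 'q': array([ 0.966,  0.528,  1.434,  0.   ,  1.181, -0.178]), 'qd': array([-0.   , -0.003, -0.004,  0.   ,  0.001, -0.001]), 'tau': array([ 0.0000e+00, -4.4331e+01, -1.7859e+01, -0.0000e+00,  4.0000e-03,
        0.0000e+00]), 'tcp_pos': array([0.258, 0.569, 0.303]), 'tool_rot': array([ 0.212,  0.977, -0.001, -0.   ]), 'force': array([-0.228,  0.768,  0.184]), 'ft_torque': array([-0.014, -0.049,  0.023]), 'gripper_force': np.float64(0.0), 'finger_gap': np.float64(0.998)}
```

View pics/scene.png

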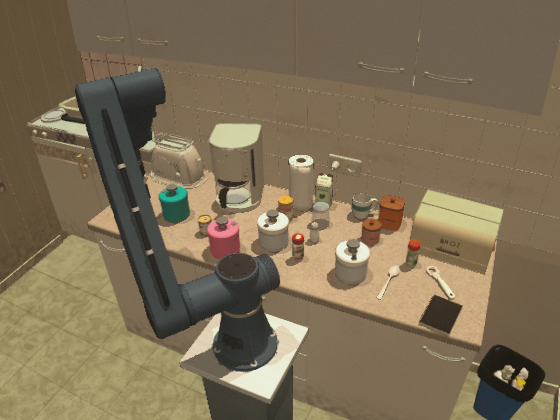

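View pics/top.png

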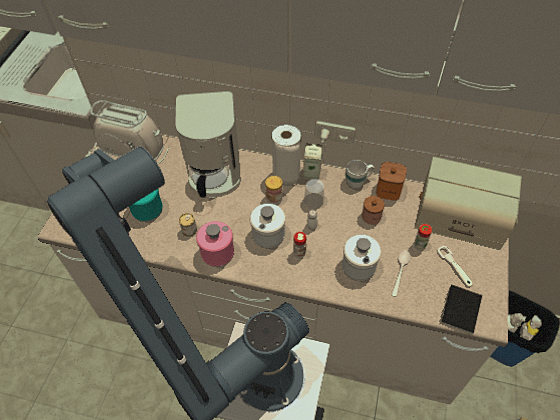

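The two white-lidded canisters stand at about (267,225) and (362,257) in the top view. I'll enlarge both to compare the pins.

Run:
```python
from h import *
T=np.load("top.npz");S=np.load("scene.npz")
c=lambda p,u,v:cv2.resize(p[v-30:v+30,u-30:u+30],(390,295),interpolation=cv2.INTER_CUBIC)
im=np.vstack([np.hstack([c(T['p'],267,222),c(T['p'],362,255)]),np.hstack([c(S['p'],273,228),c(S['p'],352,257)])])
save("crops",im)
m=manip.camera_model("top");C=cloud(m,T['d'])
for u,v in((267,222),(362,255)):
    w=C[v-35:v+35,u-35:u+35].reshape(-1,3)
    lid=w[abs(w[:,2]-.115)<.006]; k=w[(w[:,2]>.143)&(w[:,2]<.16)]
    for q in(lid,k): print(len(q),q.min(0).round(3),q.max(0).round(3),np.median(q,0).round(3))
```

```text
533 [0.436 0.006 0.109] [0.564 0.204 0.121] [0.49  0.135 0.113]
121 [0.477 0.121 0.143] [0.528 0.167 0.158] [0.501 0.142 0.149]
622 [ 0.387 -0.262  0.109] [ 0.509 -0.142  0.121] [ 0.44  -0.199  0.114]
125 [ 0.426 -0.225  0.143] [ 0.475 -0.179  0.157] [ 0.449 -0.201  0.148]
```

View pics/crops.png

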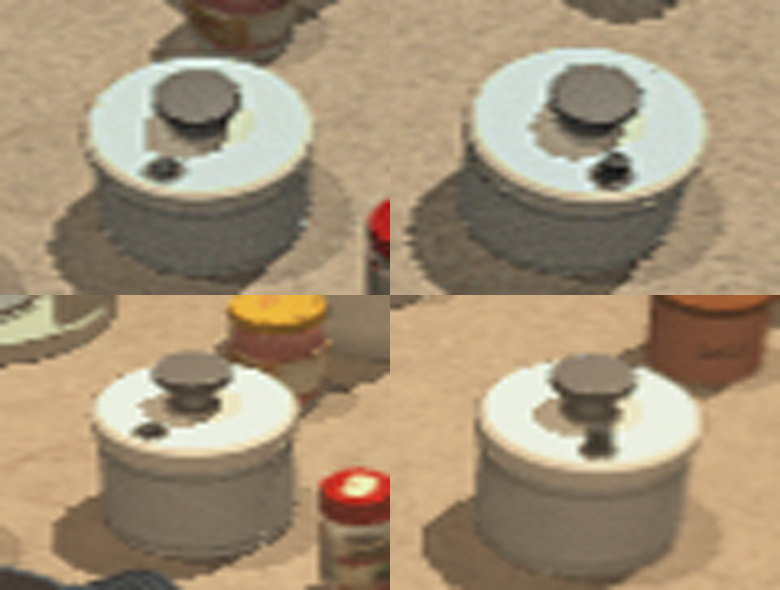

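The left canister (top view 267,225) has its pin nearly sunk, seen at crop (165,170), so it is the one to pump. The right one's pin stands tall, so it is the evacuated one. The target knob is at about (0.501, 0.143) with its top at z≈0.15, which fits the given height. I'll check for tall obstacles near the path before moving.

Run:
```python
from h import *
T=np.load("top.npz");m=manip.camera_model("top");C=cloud(m,T['d'])
print("pin",plane(m,[262.4,226.6],.118).round(3))
for n,(u0,u1,v0,v1) in dict(coffee=(178,240,90,195),pink=(196,235,222,266),turq=(130,162,185,222),roll=(272,302,125,180)).items():
    w=C[v0:v1,u0:u1].reshape(-1,3);w=w[w[:,2]>.12];print(n,np.percentile(w,[2,98],axis=0).round(3))
```

```text
pin [[0.456 0.146 0.118]]
coffee [[0.616 0.318 0.129]
 [0.892 0.539 0.334]]
pink [[0.33  0.249 0.12 ]
 [0.416 0.331 0.158]]
turq [[0.03  0.244 0.755]
 [0.09  0.283 0.806]]
roll [[0.74  0.094 0.123]
 [0.89  0.205 0.232]]
```

The pin is 45 mm from the knob on the -x side, as given. The path at tip height 0.23 is clear of everything.

```bash
python3 -m crank '[{"dp":[-0.066,-0.048,0],"delta_rot":[0,0,0],"fingers":-1},{"dp":[-0.066,-0.048,0],"delta_rot":[0,0,0],"fingers":-1},{"dp":[-0.066,-0.048,0],"delta_rot":[0,0,0],"fingers":-1},{"dp":[-0.066,-0.048,0],"delta_rot":[0,0,0],"fingers":-1},{"dp":[-0.066,-0.048,0],"delta_rot":[0,0,0],"fingers":-1},{"dp":[-0.066,-0.048,0],"delta_rot":[0,0,0],"fingers":-1},{"dp":[-0.066,-0.048,0],"delta_rot":[0,0,0],"fingers":-1},{"dp":[-0.066,-0.048,0],"delta_rot":[0,0,0],"fingers":-1},{"dp":[-0.066,-0.048,0],"delta_rot":[0,0,0],"fingers":-1},{"dp":[-0.066,-0.048,0],"delta_rot":[0,0,0],"fingers":-1},{"dp":[0,0,0],"delta_rot":[0,0,0],"fingers":-1},{"dp":[0,0,0],"delta_rot":[0,0,0],"fingers":-1}]'
python3 - <<'E'
from h import *
m=manip.camera_model("wrist");s=manip.sense();p,d=manip.snapshot("wrist");save("w1",p);np.savez("w1",p=p,d=d)
print(m["origin"],m["attitude"],s["tcp_pos"],s["tool_rot"],s["force"])
C=cloud(m,d).reshape(-1,3)
k=C[(abs(C[:,2]-.151)<.006)&(abs(C[:,0]-.501)<.04)&(abs(C[:,1]-.143)<.04)]
if len(k):print(len(k),k.min(0),k.max(0),np.median(k,0))
E
```

```text
t: 1.1
tcp_pos: [0.4608, 0.2119, 0.3036]
tool_rot: [0.214, 0.977, -0.0, -0.0]
force: [-0.8, -0.6, 0.2]
finger_gap: 0.005
gripper_force: 0.0
[0.39598904 0.24217871 0.37280182] [-0.11840482 -0.0750904   0.53370332  0.83396792] [0.46078734 0.21189275 0.30362725] [ 2.14258439e-01  9.76776960e-01 -1.20207014e-05 -3.01164598e-04] [-0.80247512 -0.59670997  0.18288111]
1138 [0.48109943 0.12528273 0.14506751] [0.50717129 0.16427194 0.15224633] [0.49203978 0.1477071  0.14962412]
```

View pics/w1.png

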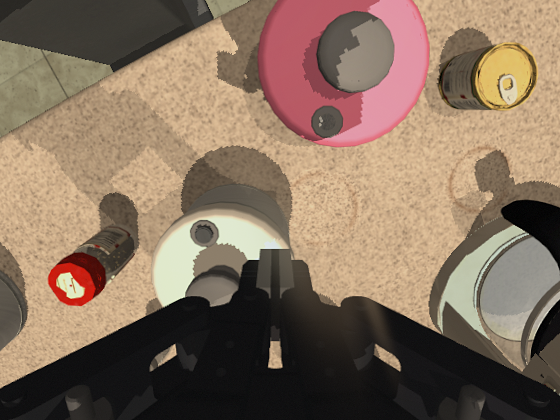

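The wrist view shows the low pin at (204,233) and the knob half hidden by the fingers at about (212,290). Its visible edge puts the centre near (0.499, 0.1445), which agrees with the top view. I'll move over it and drop to about 2 cm above.

```bash
python3 -m crank '[{"dp":[-0.032,-0.0228,0],"delta_rot":[0,0,0],"fingers":-1},{"dp":[-0.032,-0.0228,0],"delta_rot":[0,0,0],"fingers":-1},{"dp":[-0.032,-0.0228,0],"delta_rot":[0,0,0],"fingers":-1},{"dp":[-0.032,-0.0228,0],"delta_rot":[0,0,0],"fingers":-1},{"dp":[0,0,0.04],"delta_rot":[0,0,0],"fingers":-1},{"dp":[0,0,0.04],"delta_rot":[0,0,0],"fingers":-1},{"dp":[0,0,0.03],"delta_rot":[0,0,0],"fingers":-1},{"dp":[0,0,0],"delta_rot":[0,0,0],"fingers":-1},{"dp":[0,0,0],"delta_rot":[0,0,0],"fingers":-1}]'
python3 - <<'E'
from h import *
ps=[]
for n,(u,v) in (("scene",(273,222)),("top",(267,215))):
    p,d=manip.snapshot(n);ps.append(cv2.resize(p[v-35:v+35,u-46:u+46],(400,300),interpolation=cv2.INTER_CUBIC))
p,d=manip.snapshot("wrist");ps.append(cv2.resize(p,(400,300)));ps.append(ps[-1]*0)
save("chk1",np.vstack([np.hstack(ps[:2]),np.hstack(ps[2:])]))
W=np.load("w1.npz")
print(manip.sense()["tcp_pos"])
E
```

```text
t: 1.9
tcp_pos: [0.4979, 0.1473, 0.2483]
tool_rot: [0.211, 0.978, -0.0, -0.001]
force: [0.4, -0.2, -0.1]
finger_gap: -0.002
gripper_force: 0.0
[0.49944761 0.14677631 0.24992817]
```

View pics/chk1.png

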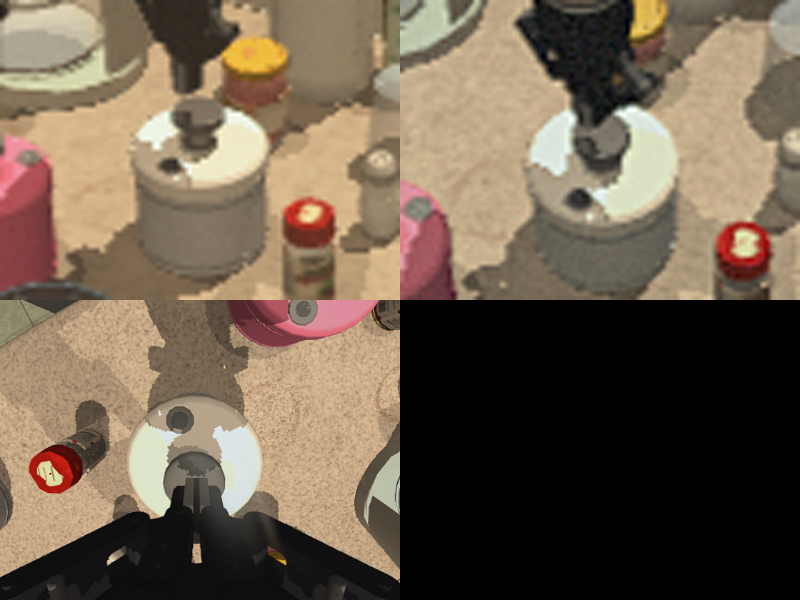

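The fingertips hang over the knob (scene crop about (188,90) above (197,110)), and the wrist crop shows them centred left-right on it. I'll nudge about 3 mm in -y and press while watching the force.

```bash
python3 -m crank '[{"dp":[-0.004,-0.005,0.02],"delta_rot":[0,0,0],"fingers":-1},{"dp":[0,0,0.02],"delta_rot":[0,0,0],"fingers":-1},{"dp":[0,0,0.02],"delta_rot":[0,0,0],"fingers":-1},{"dp":[0,0,0.02],"delta_rot":[0,0,0],"fingers":-1},{"dp":[0,0,0],"delta_rot":[0,0,0],"fingers":-1},{"dp":[0,0,0],"delta_rot":[0,0,0],"fingers":-1}]'
python3 -m crank '[{"dp":[0,0,0.012],"delta_rot":[0,0,0],"fingers":-1},{"dp":[0,0,0],"delta_rot":[0,0,0],"fingers":-1},{"dp":[0,0,0],"delta_rot":[0,0,0],"fingers":-1}]'
```

```text
t: 2.55
tcp_pos: [0.5004, 0.1427, 0.2087]
tool_rot: [0.212, 0.977, 0.0, 0.0]
force: [-1.3, 0.8, 9.1]
finger_gap: 0.002
gripper_force: 4.4
t: 2.8
tcp_pos: [0.5004, 0.1427, 0.2033]
tool_rot: [0.212, 0.977, 0.0, 0.001]
force: [-0.5, 0.6, 11.5]
finger_gap: 0.002
gripper_force: 5.5
```

```bash
python3 -m crank '[{"dp":[0,0,0.006],"delta_rot":[0,0,0],"fingers":-1},{"dp":[0,0,0],"delta_rot":[0,0,0],"fingers":-1},{"dp":[0,0,0],"delta_rot":[0,0,0],"fingers":-1}]'
```

```text
t: 3.05
tcp_pos: [0.5004, 0.1427, 0.2016]
tool_rot: [0.212, 0.977, 0.0, 0.001]
force: [-3.1, -0.5, 18.5]
finger_gap: 0.002
gripper_force: 9.2
```

Bottom reached: the force jumped past the spring's 12.5 N. Now I'll repeat full strokes, releasing completely between them.

```bash
for i in 1 2 3 4 5; do python3 -m crank '[{"dp":[0,0,-0.03],"delta_rot":[0,0,0],"fingers":-1},{"dp":[0,0,-0.03],"delta_rot":[0,0,0],"fingers":-1},{"dp":[0,0,0],"delta_rot":[0,0,0],"fingers":-1},{"dp":[0,0,0],"delta_rot":[0,0,0],"fingers":-1},{"dp":[0,0,0],"delta_rot":[0,0,0],"fingers":-1},{"dp":[0,0,0],"delta_rot":[0,0,0],"fingers":-1},{"dp":[0,0,0.02],"delta_rot":[0,0,0],"fingers":-1},{"dp":[0,0,0.02],"delta_rot":[0,0,0],"fingers":-1},{"dp":[0,0,0.014],"delta_rot":[0,0,0],"fingers":-1},{"dp":[0,0,0.006],"delta_rot":[0,0,0],"fingers":-1},{"dp":[0,0,0],"delta_rot":[0,0,0],"fingers":-1},{"dp":[0,0,0],"delta_rot":[0,0,0],"fingers":-1}]' | egrep 't:|pos|^force'; done
python3 -m crank '[{"dp":[0,0,-0.04],"delta_rot":[0,0,0],"fingers":-1},{"dp":[0,0,-0.06],"delta_rot":[0,0,0],"fingers":-1},{"dp":[0,0,0],"delta_rot":[0,0,0],"fingers":-1},{"dp":[0,0,0],"delta_rot":[0,0,0],"fingers":-1},{"dp":[0,0,0],"delta_rot":[0,0,0],"fingers":-1},{"dp":[0,0,0],"delta_rot":[0,0,0],"fingers":-1}]'
python3 - <<'E'
from h import *
ps=[]
for n,(u,v) in (("scene",(273,222)),("top",(267,215))):
    p,d=manip.snapshot(n);ps.append(cv2.resize(p[v-35:v+35,u-46:u+46],(400,300),interpolation=cv2.INTER_CUBIC))
m=manip.camera_model("wrist");p,d=manip.snapshot("wrist");save("w3full",p);np.savez("w3",p=p,d=d);ps.append(cv2.resize(p,(400,300)));ps.append(ps[-1]*0)
save("chk2",np.vstack([np.hstack(ps[:2]),np.hstack(ps[2:])]))
C=cloud(m,d).reshape(-1,3)
k=C[((C[:,:2]-[.456,.146])**2).sum(1)<.012**2];print(len(k),np.percentile(k[:,2],[5,25,50,75,95,99]).round(4))
h=k[k[:,2]>.125];print(h.mean(0) if len(h) else None)
E
```

```text
t: 4.05
tcp_pos: [0.5003, 0.1428, 0.2015]
tool_rot: [0.212, 0.977, 0.0, 0.001]
force: [-4.0, -0.9, 22.4]
t: 5.05
tcp_pos: [0.5003, 0.1428, 0.2015]
tool_rot: [0.212, 0.977, 0.0, 0.001]
force: [-4.5, -0.3, 21.2]
t: 6.05
tcp_pos: [0.5003, 0.1428, 0.2015]
tool_rot: [0.212, 0.977, 0.0, 0.001]
force: [-4.1, -0.8, 22.3]
t: 7.05
tcp_pos: [0.5003, 0.1428, 0.2015]
tool_rot: [0.212, 0.977, 0.0, 0.001]
force: [-3.6, -0.4, 21.9]
t: 8.05
tcp_pos: [0.5003, 0.1428, 0.2015]
tool_rot: [0.212, 0.977, 0.0, 0.001]
force: [-4.0, -0.2, 21.4]
t: 8.55
tcp_pos: [0.4989, 0.1427, 0.2481]
tool_rot: [0.212, 0.977, -0.001, -0.002]
force: [-0.5, -0.7, -0.5]
finger_gap: 0.001
gripper_force: 0.0
1440 [0.1103 0.114  0.1153 0.1342 0.1354 0.136 ]
[0.46029172 0.14941602 0.1341442 ]
```

View pics/chk2.png

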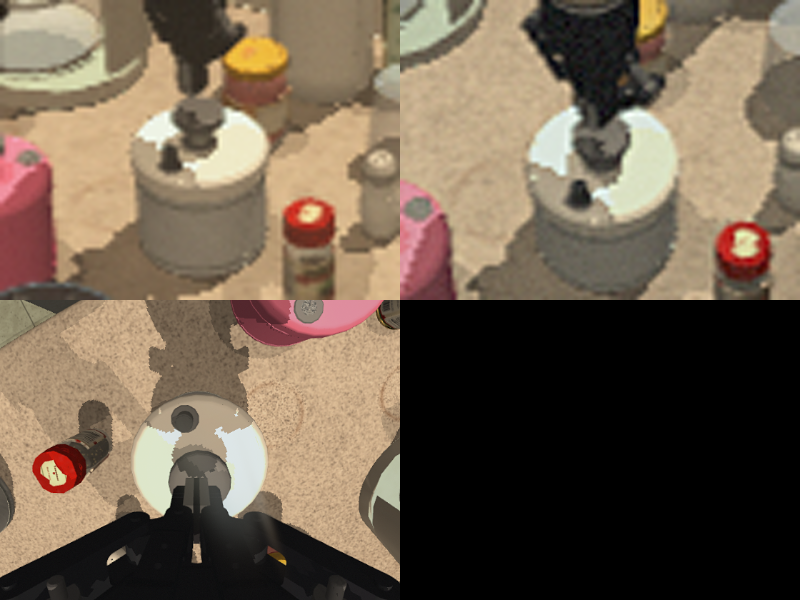

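The pin now stands clearly out in both crops (scene (172,155), top (580,190)). Its top measures z≈0.134–0.135 against the expected 0.1345, and the canister has not moved. I'll take the hand away and hand in.

```bash
python3 -m crank '[{"dp":[0,0,-0.06],"delta_rot":[0,0,0],"fingers":-1},{"dp":[0,0,-0.06],"delta_rot":[0,0,0],"fingers":-1},{"dp":[0,0,-0.06],"delta_rot":[0,0,0],"fingers":-1},{"dp":[0,0,-0.04],"delta_rot":[0,0,0],"fingers":-1},{"dp":[0,0,0],"delta_rot":[0,0,0],"fingers":-1},{"dp":[0,0,0],"delta_rot":[0,0,0],"fingers":-1},{"dp":[0,0,0],"delta_rot":[0,0,0],"fingers":-1},{"dp":[0,0,0],"delta_rot":[0,0,0],"fingers":-1}]'
python3 - <<'E'
from h import *
m=manip.camera_model("top");p,d=manip.snapshot("top");C=cloud(m,d)
w=C[190:255,230:305].reshape(-1,3)
k=w[((w[:,:2]-[.456,.146])**2).sum(1)<.013**2];print(k[:,2].max())
k=w[(w[:,2]>.143)&(w[:,2]<.16)&(((w[:,:2]-[.5,.143])**2).sum(1)<.035**2)];print(k.min(0),k.max(0))
print(manip.sign_off())
E
```

```text
t: 9.37
tcp_pos: [0.499, 0.1427, 0.3581]
tool_rot: [0.212, 0.977, -0.001, -0.002]
force: [0.7, -0.3, -0.1]
finger_gap: 0.002
gripper_force: 0.0
0.1387119733483102
[0.4764804  0.11862998 0.14317311] [0.52713904 0.16405989 0.15639441]
the job is handed in; nothing more can be done
None
```

I pumped the un-evacuated canister with six full strokes; its pin measured about 19 to 20 mm out of the lid (fully out is 19.5 mm), the canister had not visibly moved, and I withdrew the hand and handed the job in at about 9.4 s.

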